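# Zero the spice mill with its slip-clutch thumbscrew

## Robot

A 6-joint arm with a two-finger parallel gripper is mounted at the origin on the work surface; the furniture and walls round the work are solid. World frame = base frame: x ahead of the robot, y to its left, z up, the work surface at z = 0. Lengths are in m, angles in rad, forces in N, time in s.
With the tool pointing down it reaches from about 0.25 to 0.725 m from the base axis. Payload 4 kg.
Tool frame: the origin (TCP) lies between the finger pads, 19 mm behind the fingertips; this is the grasp point; z points along the fingers, y is the line along which they close (so a half turn about z gives the same grasp; the last joint's range is limited). The gripper opens to 85 mm and grips with 20 to 120 N. Pads are 22 mm wide; open, the fingers measure 114 mm over their backs; the gripper's body (76 mm by 85 mm) begins 54 mm behind the grasp point. The pads swing forward as they close: fully open they stand 13 mm farther back than shut.
Start: joints at [0, 0.241, 0.005, 1.335, 0, 1.571], TCP at [0.5, -0, 0.25] pointing down, gripper open.
Joint ranges: [-2.72, 2.72], [-1.05, 1.87], [-1.09, 1.28], [-1.99, 2.15], [-1.42, 1.44], [-3.14, 3.14]. Speed limits (rad/s): [2.79, 2.79, 3.14, 3.14, 3.14, 3.14].

## Interface

Orientations are given as a unit quaternion [x, y, z, w].
In Python, from workcell import bot, viewer, ticket gives the robot as it stands (bot), with the cameras (viewer) and the job (ticket).
- The arm moves only by the shell command python3 jog.py FILE, which reads ROWS from the file FILE. ROWS is a JSON list that holds a single list of rows (three levels of brackets), with 1 to 10 rows, each of 7 numbers: a rotation vector rx, ry, rz in normalised numbers (1 is 2 rad), then dx, dy, dz in parts of the range, where 1.0 means 0.25 m, then the finger opening in m; each row is the pose to reach, as a shift and turn from the pose commanded when the command began, along the tool's axes at that moment; what a row does not reach only later rows make up. A row lasts 1/8 s, in which the tool goes at most 0.0625 m and 0.188 rad, less where a joint would pass 70% of its speed; a pose out of reach is approached as far as the arm can. The fingers move at their own pace and stop on an object; the grip force is fixed at half the most. Time passes only in rows, so rows that do not move let the fingers close. It prints the time, the measured TCP pose, the force, the opening and the grip force at its end. Input that does not fit is refused with a message, and nothing moves.
- bot.get_obs(): the state, without advancing time (a new reading comes with each control period).
- viewer.camera(name): name is "scene" or "side" or "wrist"; returns the picture (384x512x3 uint8, red, green, blue); there is no depth.
- viewer.calibration(name): a dict with "mtx" (3x3 intrinsics, pixels), "R" (3x3) and "t" (3): a world point X has camera coordinates R X + t. Camera axes: x right, y down, z forward; pixel columns grow to the right and rows downward; lengths in m; the calibration is good to about 2 mm. The wrist camera is an equidistant fisheye: a pixel r from the principal point sees the ray r / f radians off the axis. A picture is of the moment at which its call begins: read the wrist's pose just before it. calibration takes no time and is no camera call; for the wrist camera it gives the pose at the moment of the call.
- ticket.job_done(): hands the job in; it is judged then, once.
The state is a dict: "clock": time; "joint_pos": joint angles; "joint_vel": joint speeds; "tau": joint torques, N m; "eef_pos": TCP position; "tool_rot": TCP orientation; "ft_force": force on the tool from outside, world axes, zero at the start; "ft_torque": the same for the moment, N m; "grip_width": finger opening in m; "grasp_force": force on a finger pad.
Only numpy, scipy, OpenCV 4.12 (cv2) and the standard library are available. Lean on these libraries where they do the work, as an engineer would, in place of code of your own. Each camera call takes 0.05 s, during which the arm holds its last target. There are 200 camera calls.

## Task

Zero the grind of the spice mill with the square body: take the wing of its thumbscrew and turn it clockwise (seen from above) until the burrs meet and the clutch first slips, then stop at once, within about 20 degrees of slip, and let go. Leave the round mill alone.

Things in the scene. Friction and masses are not known exactly. Their poses are not given: they have to be found in the camera images.
- thumbscrew_grip (a point): Grip point on the dark steel wing on top of the square mill (dark wooden block 70x70 mm, 62 mm high, immovable on the table). The wing is an upright bar 46 mm long, 10 mm thick, from 80 to 112 mm above the table. The point is on the vertical turning axis, 104 mm up; x runs along the wing, y across it, z up. With the TCP here, pointing down, the fingertips clear all below.
- collar (a joint): Turn of the square mill's steel collar (44 mm across, 68 to 74 mm up, under the wing), rad, growing clockwise from above. It starts at 0.55 to 0.95 and turns with the wing (drag 0.03 N m) until the burrs meet at 1.6, a hard stop. There its index tab (7 mm wide, out to 33 mm from the axis) meets the small upright pin on the square aluminium plate below it.
- thumbscrew (a joint): Slip of the wing against the collar, rad, growing clockwise from above: 0 at the start, when the wing's length is in line with the collar's index tab. It stays near 0 while the collar turns; once the collar has stopped, the friction clutch slips at 0.12 N m and this grows as the wing turns on. The wing stays where it is let go.
- round_mill: The other mill, to be left alone: same make and height (112 mm with its wing), but a round wooden body 68 mm across with a round plate; 0.8 kg, loose. Origin at the centre of its underside. The mills stand left and right of the fruit basket (less than 0.25 m high), either way round. A wall stands behind, about 0.62 m ahead of the base.

How it is judged:
At the end, for the whole second after the job is handed in: The square mill's collar is home against its stop (above 1.52 rad), and the wing has slipped past it by more than 0.04 and less than 0.45 rad (2 to 26 degrees), and the wing is at rest (value of joint collar above 1.52 rad and value of joint thumbscrew between 0.04 and 0.45 rad and velocity of joint thumbscrew below 0.05 rad/s); the robot touches nothing.
It fails at once if the clutch is overrun: the wing slips more than 0.5 rad (value of joint thumbscrew above 0.5 rad).
It fails at once if the round mill is moved by more than 15 mm (distance of round_mill from where it was at the start of the episode above 0.015 m).
It fails at once if the fingers take hold of the round mill (more than 4 N) (contact force between the fingers and round_mill above 4 N).
It also fails if it takes over 38 s, if anything falls off the work surface, if the arm or the gripper's body presses on something with over 40 N, if the wrist force passes 120 N, or if a joint passes its speed limit or range.

## Working session

There is one attempt and no reset: what is moved stays moved. The work goes in short steps, Python scripts to look and compute and a shell command to move; the robot and the scene stay as the last step left them, time stands still between calls to the robot, and variables do not carry over. Pictures are saved under pics/ and viewed, at most 10 in all, crops included, and the job is handed in when it is done.

```bash
ls; mkdir -p pics
cat > h.py <<'E'
from workcell import bot, viewer, ticket
import numpy as np, cv2
def snap(n,f):
    c=viewer.calibration(n); im=viewer.camera(n); cv2.imwrite(f'pics/{f}.png',cv2.cvtColor(im,cv2.COLOR_RGB2BGR)); np.savez(f'pics/{f}.npz',**{k:np.array(c[k]) for k in('mtx','R','t')}); return im
def ray(f,u,v,fish=False):
    c=np.load(f'pics/{f}.npz'); K,R,t=c['mtx'],c['R'],c['t'].ravel()
    a=np.array([(u-K[0,2])/K[0,0],(v-K[1,2])/K[1,1]])
    if fish:
        r=np.hypot(*a); d=np.r_[a/r*np.sin(r),np.cos(r)] if r>1e-9 else np.array([0,0,1.])
    else: d=np.r_[a,1]
    d=R.T@d; return -R.T@t,d/np.linalg.norm(d)
def atz(f,u,v,z,fish=False):
    o,d=ray(f,u,v,fish); return o+d*(z-o[2])/d[2]
def tri(*rs):
    A=0;b=0
    for o,d in rs:
        P=np.eye(3)-np.outer(d,d);A=A+P;b=b+P@o
    X=np.linalg.solve(A,b); return X,[np.linalg.norm((np.eye(3)-np.outer(d,d))@(X-o)) for o,d in rs]
E
python3 - <<'E'
from h import *
a=snap('scene','scene0');b=snap('wrist','wrist0')
o=bot.get_obs();print(o)
cv2.imwrite('pics/both0.png',cv2.cvtColor(np.hstack([a,b]),cv2.COLOR_RGB2BGR)[:, :]) 
im=cv2.imread('pics/both0.png');cv2.imwrite('pics/both0.png',cv2.resize(im,(800,300)))
for n in('scene','wrist','side'):print(n,viewer.calibration(n))
E
```

```text
jog.py
pics
workcell.py
{'clock': 0.1, 'joint_pos': array([-5.82825270e-06,  2.41310440e-01,  3.85734662e-03,  1.33520484e+00,
       -3.46532245e-06,  1.57079746e+00]), 'joint_vel': array([-1.93794647e-05, -1.73015537e-03,  2.80167437e-03,  7.97559252e-04,
       -3.64047610e-04, -1.04678690e-04]), 'tau': array([-3.57412864e-04, -3.73140085e+01,  2.53010201e+01,  1.07858295e-02,
        2.43542411e-05, -2.54672034e-05]), 'eef_pos': array([ 4.99466608e-01, -3.89794144e-06,  2.49214922e-01]), 'tool_rot': array([ 7.07108934e-01,  7.07104016e-01, -6.59400466e-04, -6.56953206e-04]), 'ft_force': array([-0.34313695, -0.12346453, -0.02088222]), 'ft_torque': array([-0.0213425 , -0.028115  ,  0.02942064]), 'grasp_force': 0.0, 'grip_width': 0.08566145397256178}
scene {'mtx': array([[435.36156184,   0.        , 257.70052221],
       [  0.        , 435.36156184, 192.82485356],
       [  0.        ,   0.        ,   1.        ]]), 'R': array([[ 0.44334888, -0.89607798, -0.02204609],
       [-0.45447805, -0.20352477, -0.86719512],
       [ 0.77258752,  0.39448945, -0.49748025]]), 't': array([-0.19348745,  0.25331503,  1.00326058])}
wrist {'mtx': array([[297.31863964,   0.        , 255.23977651],
       [  0.        , 297.31863964, 192.57577679],
       [  0.        ,   0.        ,   1.        ]]), 'R': array([[ 9.99996812e-01, -8.04242647e-04, -2.39348282e-03],
       [-9.84253543e-05, -9.59613688e-01,  2.81321097e-01],
       [-2.52306930e-03, -2.81319965e-01, -9.59610708e-01]]), 't': array([-0.49820597, -0.03649063,  0.38016393])}
side {'mtx': array([[489.87607099,   0.        , 262.50782736],
       [  0.        , 489.87607099, 193.52365821],
       [  0.        ,   0.        ,   1.        ]]), 'R': array([[-0.99779615, -0.06248281, -0.02233267],
       [-0.02582693,  0.67574083, -0.73668671],
       [ 0.06112135, -0.73448637, -0.67586533]]), 't': array([0.43678735, 0.06904871, 1.47088731])}
```

View pics/both0.png

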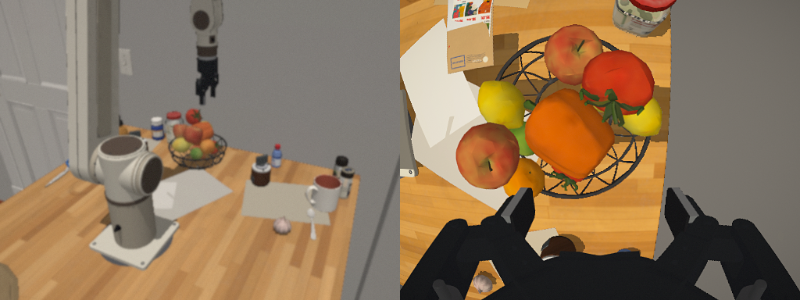

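The scene view shows a mill near (333,218) full-scale, right of the basket. The left one is hidden or unclear, so I'll take the side view and a scene crop.

Run:
```python
from h import *
b=snap('side','side0'); a=cv2.imread('pics/scene0.png')
b=cv2.imread('pics/side0.png')
c=cv2.resize(a[130:290,130:460],None,fx=1.2,fy=1.2,interpolation=3)
o=np.zeros((600,800,3),np.uint8); o[:384,:512]=b; o[390:390+c.shape[0],:c.shape[1]]=c
cv2.imwrite('pics/v2.png',o)
```

```text
(no output)
```

View pics/v2.png

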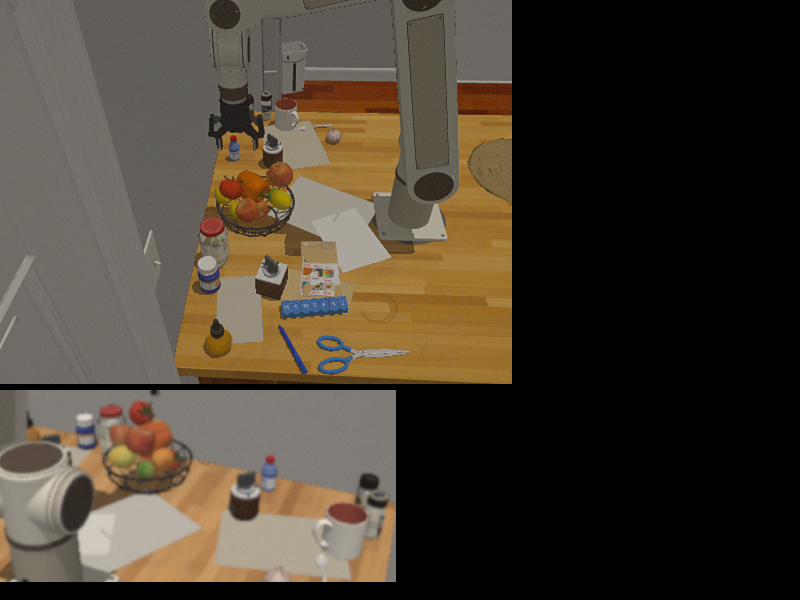

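The side view shows the square mill at about (271,275), left of the basket, and the round one at (272,150). I'll compute its position and enlarge the crop.

Run:
```python
from h import *
for p in((270,264,.1),(272,277,.065),(272,144,.1)):print(atz('side0',*p))
b=cv2.imread('pics/side0.png')
cv2.imwrite('pics/v3.png',cv2.resize(b[245:305,240:310],None,fx=8,fy=8,interpolation=3))
```

```text
[0.39914822 0.28195933 0.1       ]
[0.39385344 0.29500281 0.065     ]
[ 0.41813976 -0.21451803  0.1       ]
```

View pics/v3.png

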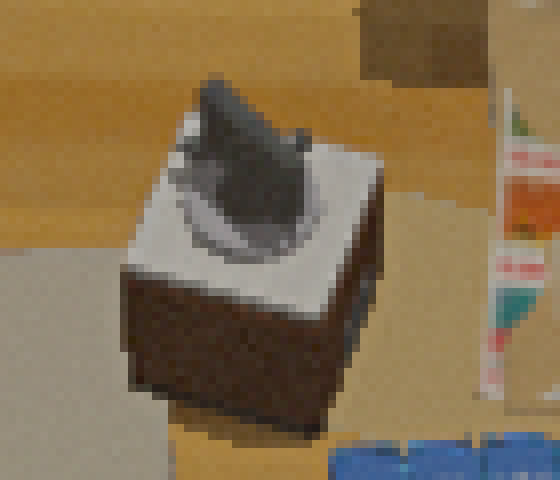

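The rows are not in the units I measure in: shifts go in shares of 0.25 m and turns go in shares of 2 rad. I convert before sending: 0.2 m is 0.8, -0.05 m is -0.2.

```bash
echo '[[[0, 0, 0, 0, 0, -0.2, 0.085], [0, 0, 0, 0.24, -0.12, -0.2, 0.085], [0, 0, 0, 0.44, -0.24, -0.2, 0.085], [0, 0, 0, 0.64, -0.32, -0.2, 0.085], [0, 0, 0, 0.8, -0.4, -0.2, 0.085], [0, 0, 0, 0.8, -0.4, -0.12, 0.085], [0, 0, 0, 0.8, -0.4, -0.12, 0.085]]]' > rows.txt && python3 jog.py rows.txt
python3 - <<'E'
from h import *
snap('wrist','w1');print(bot.get_obs()['ft_torque'],bot.get_obs()['ft_force'])
E
```

```text
clock: 1.02
eef_pos: [0.3987, 0.2, 0.2786]
tool_rot: [0.707, 0.708, -0.002, -0.001]
ft_force: [-0.4, 0.4, 1.1]
grip_width: 0.0848
grasp_force: 0.0
[-0.02540632  0.02416502  0.02507242] [-0.68658458 -0.68032596  0.19435713]
```

View pics/w1.png

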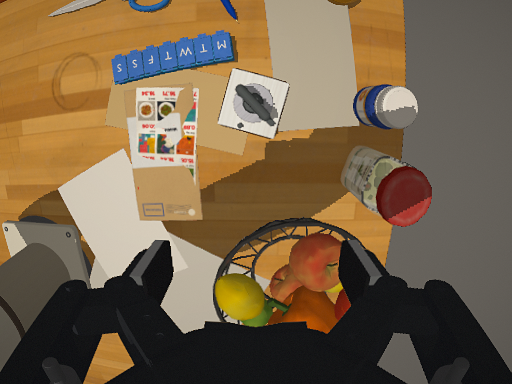

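Square mill at (255,104), wing along the up-left to down-right diagonal. Now a second, closer view.

Converted, 0.06 m is 0.24, 0.04 m is 0.16.

```bash
echo '[[[0, 0, 0, 0.16, 0, 0.12, 0.085], [0, 0, 0, 0.24, 0, 0.24, 0.085], [0, 0, 0, 0.24, 0, 0.24, 0.085]]]' > rows.txt && python3 jog.py rows.txt
python3 - <<'E'
from h import *
snap('wrist','w2')
o=np.zeros((600,800,3),np.uint8)
a=cv2.imread('pics/w1.png')[60:145,210:300];o[:510,:400][:cv2.resize(a,None,fx=4.4,fy=4.4).shape[0]][:, :396]=cv2.resize(a,None,fx=4.4,fy=4.4,interpolation=3)
b=cv2.imread('pics/w2.png')
p=np.array([.397,.285,.1]);c=np.load('pics/w2.npz');q=c['R']@p+c['t'];th=np.arctan2(np.hypot(q[0],q[1]),q[2]);d=q[:2]/np.hypot(q[0],q[1])*th*c['mtx'][0,0]+c['mtx'][:2,2]
x0,y0=int(d[0])-65,max(0,int(d[1])-70);print(x0,y0)
w=cv2.resize(b[y0:y0+130,x0:x0+133],None,fx=3,fy=3,interpolation=3);o[:w.shape[0],400:400+w.shape[1]]=w[:, :400]
cv2.imwrite('pics/v5.png',o[:400])
E
```

```text
clock: 1.45
eef_pos: [0.3992, 0.2596, 0.2183]
tool_rot: [0.707, 0.707, -0.002, -0.0]
ft_force: [0.2, -0.2, 0.5]
grip_width: 0.0851
grasp_force: 0.0
188 93
```

View pics/v5.png

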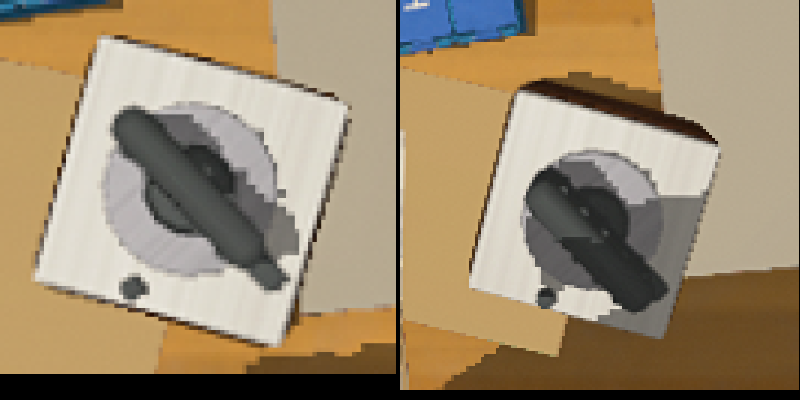

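Both crops show the wing running upper-left to lower-right. The tab sits at the lower-right end and the pin at the lower-left, at (133,287) and (545,297). Next I'll triangulate the plate corners, wing ends and pin.

Run:
```python
from h import *
A=lambda p:ray('w1',p[0]/4.4+210-.4,p[1]/4.4+60-.4,True)
B=lambda p:ray('w2',(p[0]-400)/3+188-.33,p[1]/3+93-.33,True)
pts=dict(c1=((100,37),(515,92)),c2=((350,103),(718,150)),c3=((282,347),(662,337)),c4=((37,280),(470,288)),wUL=((124,117),(543,180)),wLR=((256,255),(650,295)),pin=((133,287),(545,297)))
X={}
for k,(a,b) in pts.items():
    X[k],r=tri(A(a),B(b));print(k,X[k].round(4),np.round(r,4))
c=sum(X[f'c{i}'] for i in(1,2,3,4))/4;print('plate c',c,'wing c',(X['wUL']+X['wLR'])/2)
w=X['wLR']-X['wUL'];p=X['pin']-c;print('wing ang',np.degrees(np.arctan2(w[1],w[0])),np.linalg.norm(w[:2]),'pin ang',np.degrees(np.arctan2(p[1],p[0])),np.linalg.norm(p[:2]))
# each view separately at known heights
for f,s,i in(('w1',A,0),('w2',B,1)):
    g=lambda k,z:(lambda o,d:o+d*(z-o[2])/d[2])(*s(pts[k][i]))
    a,b=g('wUL',.112),g('wLR',.112);print(f,'wing c',(a+b)/2,np.degrees(np.arctan2(*(b-a)[1::-1])),'plate',sum(g(f'c{j}',.065) for j in(1,2,3,4))/4)
print(atz('w1',345,160,.1,True),bot.get_obs()['ft_torque'])
```

```text
c1 [0.3715 0.3165 0.0685] [0.0004 0.0004]
c2 [0.4337 0.2993 0.0731] [0.0006 0.0006]
c3 [0.4179 0.2362 0.0643] [0.0004 0.0004]
c4 [0.3553 0.2542 0.0686] [0.0001 0.0001]
wUL [0.3806 0.2936 0.0975] [0.0009 0.0009]
wLR [0.4107 0.2614 0.1017] [0.0008 0.0008]
pin [0.3799 0.2523 0.0724] [0.0002 0.0002]
plate c [0.39457055 0.27653872 0.06862502] wing c [0.39560383 0.27749623 0.09957269]
wing ang -46.85937729225437 0.044019878417073055 pin ang -121.12834274101637 0.028326258788037458
w1 wing c [0.39500513 0.27716091 0.112     ] -46.74834527137369 plate [0.39492983 0.27679863 0.065     ]
w2 wing c [0.39671191 0.2801152  0.112     ] -47.82474878340742 plate [0.39424483 0.27605891 0.065     ]
[0.49285874 0.21864357 0.1       ] [-0.07906635 -0.00405048  0.09310185]
```

Converted, 0.113 m is 0.452, 0.1 m is 0.4, -0.75 rad is -0.375.

```bash
echo '[[[0, 0, -0.09, 0.068, -0.016, 0, 0.085], [0, 0, -0.18, 0.068, -0.016, 0.12, 0.085], [0, 0, -0.27, 0.068, -0.016, 0.2, 0.085], [0, 0, -0.35, 0.068, -0.016, 0.24, 0.085], [0, 0, -0.375, 0.068, -0.016, 0.32, 0.085], [0, 0, -0.375, 0.068, -0.016, 0.4, 0.085], [0, 0, -0.375, 0.068, -0.016, 0.452, 0.085], [0, 0, -0.375, 0.068, -0.016, 0.452, 0.085]]]' > rows.txt && python3 jog.py rows.txt
python3 - <<'E'
from h import *
from scipy.spatial.transform import Rotation as R
o=bot.get_obs();M=R.from_quat(o['tool_rot']).as_matrix();print(o['joint_pos'].round(3),np.degrees(np.arctan2(M[1,1],M[0,1])),M[:,2],o['ft_force'],o['ft_torque'])
snap('wrist','w3')
E
```

```text
clock: 2.5
eef_pos: [0.3963, 0.2763, 0.1072]
tool_rot: [0.4, 0.917, -0.0, -0.0]
ft_force: [-0.4, -0.0, 0.7]
grip_width: 0.0848
grasp_force: 0.0
[ 0.609  0.322 -0.28   0.969 -0.     1.431] 42.90027318147412 [-3.67943454e-04 -3.87524777e-04 -9.99999857e-01] [-0.38195419 -0.01148969  0.73762916] [-0.00229484  0.02180282  0.05263038]
```

View pics/w3.png

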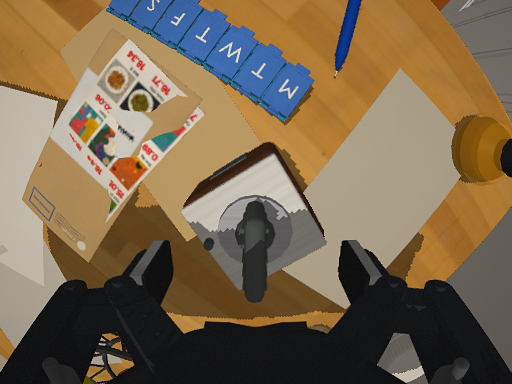

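The wing stands vertical and centred between the fingers at column 254, so I'll close.

Converted, 0.002 m is 0.008.

```bash
echo '[[[0, 0, 0, 0, 0, 0.008, 0.04], [0, 0, 0, 0, 0, 0.008, 0.0], [0, 0, 0, 0, 0, 0.008, 0.0], [0, 0, 0, 0, 0, 0.008, 0.0], [0, 0, 0, 0, 0, 0.008, 0.0], [0, 0, 0, 0, 0, 0.008, 0.0]]]' > rows.txt && python3 jog.py rows.txt
cat > st.py <<'E'
from h import *
from scipy.spatial.transform import Rotation as R
o=bot.get_obs();M=R.from_quat(o['tool_rot']).as_matrix();print('yaw',np.arctan2(M[1,1],M[0,1]).round(3),'j6',o['joint_pos'][5].round(3),'F',o['ft_force'].round(2),'T',o['ft_torque'].round(3),'tau6',o['tau'][5].round(4),o['grip_width'].round(4),o['grasp_force'])
E
python3 st.py
```

```text
clock: 3.3
eef_pos: [0.3957, 0.2767, 0.1053]
tool_rot: [0.399, 0.917, -0.0, -0.0]
ft_force: [-3.4, -2.1, 6.3]
grip_width: 0.0089
grasp_force: 59.4Traceback (most recent call last):
  File "st.py", line 3, in <module>
    o=bot.get_obs();M=R.from_quat(o['tool_rot']).as_matrix();print('yaw',np.arctan2(M[1,1],M[0,1]).round(3),'j6',o['joint_pos'][5].round(3),'F',o['ft_force'].round(2),'T',o['ft_torque'].round(3),'tau6',o['tau'][5].round(4),o['grip_width'].round(4),o['grasp_force'])
                                                                                                                                                                                                                               ^^^^^^^^^^^^^^^^^^^^^
AttributeError: 'float' object has no attribute 'round'
```

Converted, 0.12 rad is 0.06.

```bash
sed -i "s/,o\['grip_width'\].round(4)//" st.py; python3 st.py; echo '[[[0, 0, 0.06, 0, 0, 0, 0], [0, 0, 0.12, 0, 0, 0, 0], [0, 0, 0.18, 0, 0, 0, 0], [0, 0, 0.24, 0, 0, 0, 0], [0, 0, 0.3, 0, 0, 0, 0]]]' > rows.txt && python3 jog.py rows.txt; python3 st.py;  echo '[[[0, 0, 0.05, 0, 0, 0, 0], [0, 0, 0.1, 0, 0, 0, 0]]]' > rows.txt && python3 jog.py rows.txt; python3 st.py
```

```text
yaw 0.75 j6 1.431 F [-3.38 -2.14  6.32] T [-0.453  0.481 -0.031] tau6 -0.0118 59.4294011592865
clock: 3.92
eef_pos: [0.3955, 0.2766, 0.1053]
tool_rot: [0.654, 0.757, -0.001, -0.0]
ft_force: [-2.7, -2.4, 5.8]
grip_width: 0.0089
grasp_force: 59.6
yaw 0.146 j6 2.035 F [-2.68 -2.39  5.78] T [-0.589  0.562  0.016] tau6 -0.7493 59.55113410949707
clock: 4.18
eef_pos: [0.3954, 0.2765, 0.1053]
tool_rot: [0.726, 0.688, -0.001, -0.0]
ft_force: [-3.8, -3.9, 6.7]
grip_width: 0.0088
grasp_force: 59.6
yaw -0.053 j6 2.234 F [-3.78 -3.92  6.7 ] T [-0.491  0.668  0.02 ] tau6 -0.6187 59.57382380962372
```

Converted, 0.06 rad is 0.03.

```bash
echo '[[[0, 0, 0.03, 0, 0, 0, 0]]]' > rows.txt && python3 jog.py rows.txt >/dev/null; python3 st.py; echo '[[[0, 0, 0.03, 0, 0, 0, 0]]]' > rows.txt && python3 jog.py rows.txt>/dev/null; python3 st.py; echo '[[[0, 0, 0.03, 0, 0, 0, 0]]]' > rows.txt && python3 jog.py rows.txt>/dev/null; python3 st.py; echo '[[[0, 0, 0.03, 0, 0, 0, 0]]]' > rows.txt && python3 jog.py rows.txt>/dev/null; python3 st.py; echo '[[[0, 0, 0, 0, 0, 0, 0]]]' > rows.txt && python3 jog.py rows.txt>/dev/null; python3 st.py; echo '[[[0, 0, 0, 0, 0, 0, 0]]]' > rows.txt && python3 jog.py rows.txt>/dev/null; python3 st.py
```

```text
yaw -0.112 j6 2.293 F [-3.68 -2.82  5.31] T [-0.589  0.695 -0.006] tau6 -0.3011 59.57771837711334
yaw -0.172 j6 2.353 F [-4.21 -2.26  6.71] T [-0.558  0.644  0.058] tau6 -0.3578 59.585461020469666
yaw -0.232 j6 2.413 F [-3.38 -2.85  6.33] T [-0.547  0.659  0.012] tau6 -0.3591 59.59225058555603
yaw -0.292 j6 2.473 F [-2.23 -2.59  6.49] T [-0.561  0.654 -0.002] tau6 -0.3591 59.59932267665863
yaw -0.29 j6 2.472 F [-2.98 -1.82  6.38] T [-0.536  0.669 -0.038] tau6 0.0554 59.60291147232056
yaw -0.29 j6 2.471 F [-2.73 -3.13  7.2 ] T [-0.593  0.716 -0.022] tau6 -0.0276 59.60390567779541
```

Converted, 0.06 rad is 0.03.

```bash
echo '[[[0, 0, 0.015, 0, 0, 0, 0], [0, 0, 0.03, 0, 0, 0, 0]]]' > rows.txt && python3 jog.py rows.txt >/dev/null; python3 st.py; echo '[[[0, 0, 0.03, 0, 0, 0, 0]]]' > rows.txt && python3 jog.py rows.txt>/dev/null; python3 st.py
python3 - <<'E'
from h import *
snap('wrist','w4')
a=cv2.imread('pics/w4.png');cv2.imwrite('pics/v4.png',cv2.resize(a[120:340,140:380],None,fx=2.5,fy=2.5,interpolation=3))
E
```

```text
yaw -0.351 j6 2.532 F [-4.01 -1.95  7.16] T [-0.541  0.721  0.146] tau6 -0.0744 59.60989594459534
yaw -0.411 j6 2.593 F [-3.82 -1.84  6.89] T [-0.574  0.764  0.158] tau6 -0.3127 59.61356341838837
```

View pics/v4.png

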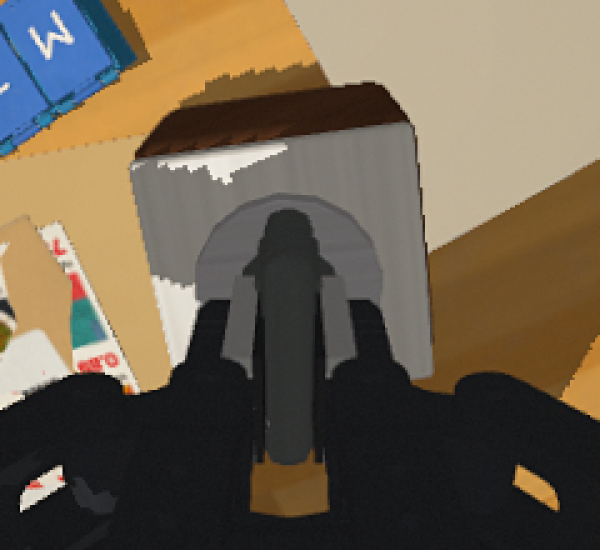

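Torque jumped from about 0.01 to 0.15 N m at a yaw between -0.29 and -0.35, which matches the predicted stop. I'll add 0.12 rad more, let go and retreat.

Converted, 0.12 rad is 0.06.

```bash
echo '[[[0, 0, 0.03, 0, 0, 0, 0], [0, 0, 0.06, 0, 0, 0, 0], [0, 0, 0.06, 0, 0, 0, 0]]]' > rows.txt && python3 jog.py rows.txt; python3 st.py; echo '[[[0, 0, 0, 0, 0, 0, 0.03], [0, 0, 0, 0, 0, 0, 0.06], [0, 0, 0, 0, 0, 0, 0.08], [0, 0, 0, 0, 0, 0, 0.08], [0, 0, 0, 0, 0, -0.12, 0.08], [0, 0, 0, 0, 0, -0.32, 0.08], [0, 0, 0, -0.16, 0, -0.52, 0.08], [0, 0, 0, -0.28, 0, -0.56, 0.08], [0, 0, 0, -0.28, 0, -0.56, 0.08]]]' > rows.txt && python3 jog.py rows.txt; python3 st.py
python3 - <<'E'
from h import *
snap('wrist','w5')
p=np.array([.395,.277,.075]);c=np.load('pics/w5.npz');q=c['R']@p+c['t'];th=np.arctan2(np.hypot(q[0],q[1]),q[2]);d=q[:2]/np.hypot(q[0],q[1])*th*c['mtx'][0,0]+c['mtx'][:2,2]
x0,y0=int(d[0])-50,max(0,int(d[1])-50);print(x0,y0)
cv2.imwrite('pics/v6.png',cv2.resize(cv2.imread('pics/w5.png')[y0:y0+100,x0:x0+100],None,fx=6,fy=6,interpolation=3))
E
```

```text
clock: 5.72
eef_pos: [0.3952, 0.2766, 0.1053]
tool_rot: [0.868, 0.497, -0.001, 0.0]
ft_force: [-3.9, -1.9, 6.6]
grip_width: 0.0088
grasp_force: 59.6
yaw -0.53 j6 2.712 F [-3.87 -1.87  6.61] T [-0.57   0.764  0.07 ] tau6 0.0469 59.63279128074646
clock: 6.85
eef_pos: [0.3604, 0.2157, 0.2466]
tool_rot: [0.868, 0.497, 0.001, 0.0]
ft_force: [0.7, 1.4, -1.2]
grip_width: 0.08
grasp_force: 0.0
yaw -0.531 j6 2.642 F [ 0.69  1.44 -1.23] T [0.06  0.064 0.016] tau6 -0.0555 0.0
204 59
```

View pics/v6.png

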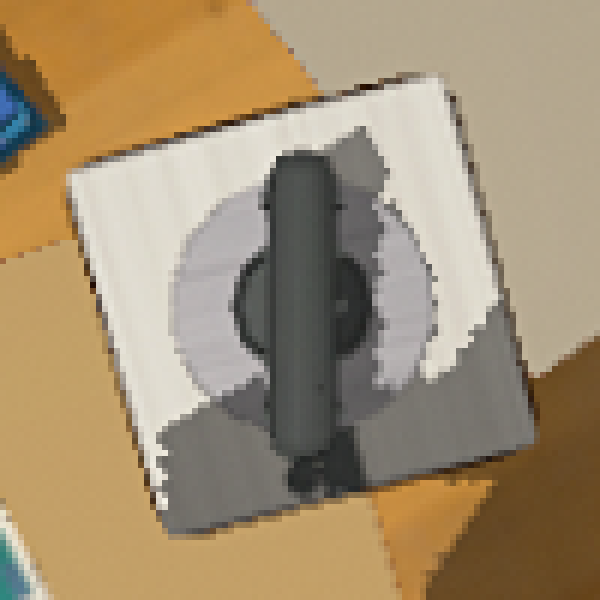

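The tab, at (345,460), rests against the pin at (305,475). The wing is about 0.2 to 0.26 rad past the tab, inside the window, and the gripper is clear.

```bash
python3 -c "
from workcell import bot, viewer, ticket
print(ticket.job_done())"
```

```text
the job is handed in; nothing more can be done
None
```

The square mill is zeroed and handed in: its collar is against the stop, the wing slipped about 0.2 rad (roughly 12–15°, estimated from the last picture) and was let go, and the round mill was not touched; the hand-in call returned no verdict.

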